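# Seat the depositor's nozzle plate and clamp it with the wing screw

### The arm

A 7-joint arm with a two-finger parallel gripper is mounted at the origin on the work surface. World frame = base frame: x ahead of the robot, y to its left, z up, the work surface at z = 0. Lengths are in m, angles in rad, forces in N, time in s.
With the tool pointing down it reaches from about 0.35 to 0.9 m from the base axis. Payload 8.1 kg.
Tool frame: the origin (TCP) lies on the centre line of the jaws, within the pads' length; the fingertips stand arm.tip_extent ahead of it and the grasp point (between the pads) lies 3 mm ahead of it (arm.tip_extent is the distance from the TCP to the fingertips, in m); y points along the fingers, z is the direction in which the jaws open and shut, and the axes are right-handed (so a half turn about y gives the same grasp; the last joint's range is limited). The gripper opens to 92 mm and grips with 3 to 60 N. Pads are 19 mm wide; open, the fingers measure 130 mm over their backs; the gripper's body (75 mm by 190 mm) begins 47 mm behind the grasp point.
Start: joints at [-1.215, 0.434, 0.025, 1.573, -0.012, 1.134, -0.075], TCP at [0.277, 0.56, 0.249] pointing down, gripper open.
Joint ranges: [-2.62, 2.62], [-0.44, 2.09], [-1.27, 1.32], [0.08, 2.57], [-1.32, 4.46], [0.12, 2], [-2.74, 2.74]. Speed limits (rad/s): [2.22, 2.22, 3.01, 3.01, 3.14, 3.14, 3.14].

### API

Orientations are given as a rotation vector (axis times angle).
In Python, from cell import observe, get_image, sign_off, boxes_of, place_of, arm gives the robot as it stands.
- The arm moves only by the tool arm_command, never from a script. Its argument "plan" is a list of rows, each a list of 2 entries, a list of its own where there are three numbers: the shift along the tool's x, y, z in m, then the turn, a rotation vector about the tool's x, y, z in degrees. In form: [[[tx, ty, tz], [ax, ay, az]], ...]. A call has 1 to 5 rows; each row is the pose to reach, as a shift and turn from the pose commanded when the call began, along the tool's axes at that moment; what a row does not reach only later rows make up. A row lasts 1/10 s, in which the tool goes at most 50 mm and 8.59 degrees, less where a joint would pass 70% of its speed; a pose out of reach is approached as far as the arm can. A call with a gripper value outside its range is refused whole. "fingers" is the closure, from -1 (fully open) to 1 (shut), set as the call begins (left out, the last holds). The fingers move at their own pace and stop on an object; "squeeze" is the grip in N (left out, the last holds). Time passes only in rows, so rows that repeat a pose let the fingers close. It gives the time, the measured TCP pose, the force and the opening at its end, in the units of the state.
- observe(): the state, without advancing time (a new reading comes with each control period).
- get_image(name): name is "scene" or "top" or "wrist"; returns a dict with "color" (384x512x3 uint8, red, green, blue), "camera_matrix" (3x3 intrinsics, pixels), "world_to_cam" (4x4, takes a point from world to camera coordinates); the wrist camera has in their place "mount" (4x4, takes a point from camera to tool coordinates, whose origin is the TCP and whose axes are the tool frame's). Camera axes: x right, y up, looking along -z (the intrinsics and any distortion apply to the point x, -y, -z); pixel columns grow to the right and rows downward; lengths in m; the calibration is good to about 2 mm. A picture is of the moment at which its call begins: read the wrist's pose just before it. There is no depth.
- sign_off(): hands the job in, once; it reports no verdict.
Trained networks look in a picture, given as the dict that the camera call returned (one of the last four; its "shot" number tells which), for a name from the list of things; names that differ only in an ending like _2 or _b are one class to them, and where a whole thing is asked for, a point or a joint stands for the part that bears it (a point fixed in the world has none). Each returns a list of dicts, best first, with "confidence" (0 to 1); they miss things now and then, are a little off and sometimes report something else, mostly with a low value. They report only what shows in the picture. A call takes as long as a camera call. They do not tell look-alikes from the thing itself.
- boxes_of(picture, thing): "point" ([column, row] in pixels, amid what is visible of it).
- place_of(picture, thing): "point" ([column, row] in pixels: a listed point, or the origin of a listed thing).
The state is a dict: "clock": time; "joints": joint angles; "dq": joint speeds; "joint_efforts": joint torques, N m; "position": TCP position; "ee_rot": TCP orientation; "force": force on the tool from outside, world axes, zero at the start; "ft_torque": the same for the moment, N m; "width": opening from 0.0 (shut) to 1.0 (fully open).
Only numpy, scipy, OpenCV 4.12 (cv2) and the standard library are available. Lean on these libraries where they do the work, as an engineer would, in place of code of your own. Each camera call takes 0.05 s, during which the arm holds its last target.

### The job

Slide the nozzle plate fully home against the rubber stop at the far end of its holder, pushing gently, then tighten the red wing screw clockwise until its spring pad holds the plate firmly, but not overtightened. The wings pass close to the blue drip guard: keep the gripper off the guard, leave the other things where they stand, and let go at the end.

Things in the scene. Friction and masses are not known exactly. Their poses are not given: they have to be found in the camera images.
- holder: Steel holder fixed on the bench. Origin on the bench, under the centre of the plate when it is home; +x is the way the plate slides home (away from the robot), +y towards the blue guard. Base 8 mm thick, x -125 to 105, y -100 to 55 mm. Two white rails (inner faces y +/-33.5, tops 24 mm up) guide the plate. A bridge crosses it at x 33 to 57 mm, top 54 mm up; the screw's axis is at x 45, y 0.
- bed: White slide bed in the holder, 215 x 66 mm, top 12 mm above the bench, on which the plate lies; origin and axes of the holder. The clamp presses the plate (10 mm thick) onto it: below 20 N of clamping is loose, about 35 N firm, above 48 N too tight, above 58 N does damage.
- back_stop: Black rubber stop across the far end of the channel, front face at holder x = 85 mm, top 28 mm above the bench; origin and axes of the holder. For gentle contact: pushing the plate on it with over 25 N is too hard.
- plate_lug (a point): Centre of the black lug (12 mm in x, 40 in y, 22 to 58 mm above the bench) on the near end of the loose aluminium nozzle plate (170 x 64 x 10 mm, 0.35 kg), 70 mm from the plate's centre; plate's axes. Three 24 mm high nozzles stand 66 mm beyond it. Starts 25 to 50 mm short of home, slides with 1 to 2 N; at home this point is at holder x = -70 mm and the plate's far edge touches the stop.
- wing_grip (a point): Point on the vertical axis of the red wing screw, near mid height of the wings, 86 mm above the bench. The wings are one upright blade 8 mm thick, 72 mm across (+/-36 mm along this point's x), from 64 to 98 mm above the bench; its two sides (facing this point's y) are flat within 22 mm of the axis. Judge tightness by the rise in turning torque, not by its level: with the hand stopped, friction may hold up to 0.35 N m either way.
- wing_screw (a joint): Screw angle, rad; grows as it is tightened (clockwise from above), 0 to 5, starts at 0 to 0.3; at 0 the wings lie along holder x. Turns at 0.35 N m throughout and stays put. The pad under it sinks 6 mm per rad and meets the plate at an unknown angle, 0.5 to 2.5; then its spring adds 36 N of clamping and 0.22 N m of torque per rad: firm is 1 rad (0.2 N m) past first touch.
- guard: Blue plastic drip guard, an upright sheet 120 mm long and 5 mm thick fixed beside the wing screw, reaching 100 mm above the bench; its inner face is at holder y = 43 mm, 7 mm from the sweep of the wing tips; same origin and axes as the holder. It must not be pushed with more than 3 N.
- spare_nozzle_a: Bystander: loose steel piping nozzle, 28 mm wide, 42 mm tall, standing on the holder's base on its -y side; origin at its underside.
- spare_nozzle_b: Bystander: the same in brass.
- jar: Bystander: glass jar with orange lid, 64 mm wide, 100 mm tall; origin at its underside.
- bowl: Bystander: steel bowl, 140 mm wide, 60 mm tall; origin at its underside.
- spatula: Bystander: spatula with white handle lying on the bench; origin at its underside.
- cutter: Bystander: steel ring cutter, 70 mm wide, 35 mm tall; origin at its underside.
There are look-alikes about, which are no part of the job. What is shaped like the part that bears plate_lug but purple is not meant.

How it is judged:
By the outcome, as a careful person would: the job done as asked, in the order asked, and still so for the second after the job is handed in, with the robot touching nothing.
It also fails if it takes over 72 s, if anything falls off the work surface, if the arm or the gripper's body presses on something with over 40 N, if the wrist force passes 120 N, or if a joint passes its speed limit or range.

## Working session

There is one attempt and no reset: what is moved stays moved. The work goes in short steps, Python scripts to look and compute and a tool call to move; the robot and the scene stay as the last step left them, time stands still between calls to the robot, and variables do not carry over. Pictures are saved under pics/ and viewed, and the job is handed in when it is done.

Besides the shell and the picture viewer there is one more tool, called after "Call:" as name(argument=value, ...) on one line, values as JSON. arm_command: Moves the arm, as the interface text tells. Its arguments: {"type":"object","properties":{"plan":{"type":"array","items":{"type":"array"}},"fingers":{"type":"number"},"squeeze":{"type":"number"}},"required":["plan"]}

```bash
ls; mkdir -p pics; python3 - <<'E'
from cell import observe, get_image, boxes_of, place_of, arm
import cv2
print(observe()); print(arm, getattr(arm,'tip_extent',None))
for n in ["scene","top","wrist"]:
    im=get_image(n); cv2.imwrite(f"pics/{n}0.png",im["color"][:,:,::-1])
    print(n,im["shot"],im["camera_matrix"].tolist(),[k for k in im])
    for t in ["plate_lug","wing_grip","holder","guard","back_stop"]:
        print(t,[(r["point"],round(r["confidence"],2)) for r in place_of(im,t)][:3],[(r["point"],round(r["confidence"],2)) for r in boxes_of(im,t)][:3])
print(observe()["clock"])
E
```

```text
pics
{'clock': 0.0, 'joints': array([-1.21461395,  0.43524854,  0.0250043 ,  1.57410121, -0.01158032,
        1.1339862 , -0.07513423]), 'dq': array([ 0.0003573 ,  0.00024331, -0.00054752,  0.00080088, -0.00062554,
       -0.00019275,  0.00128758]), 'joint_efforts': array([-6.75964748e-04, -6.67841148e+01,  9.84791592e-01, -3.14459753e+01,
       -6.05460349e-02,  4.30734409e-02,  1.58716043e-04]), 'position': array([0.27664527, 0.55990928, 0.24792785]), 'ee_rot': array([-1.54227032,  0.36007966, -0.35977968]), 'force': array([ 0.10035392, -0.19425371,  0.52259506]), 'ft_torque': array([ 0.00035542, -0.01207676,  0.03447334]), 'width': 1.0022085250399646}
<Robot object at 0x7fc8f4c0ba10> 0.022
scene 1 [[499.21319139611984, 0.0, 257.79837147733514], [0.0, 499.21319139611984, 188.14636491709416], [0.0, 0.0, 1.0]] ['color', 'camera_matrix', 'world_to_cam', 'shot']
plate_lug [([345.4, 161.8], 0.96), ([233.4, 138.2], 0.7), ([279.5, 185.5], 0.67)] [([277.4, 208.9], 0.94), ([325.0, 158.9], 0.86), ([195.0, 214.1], 0.83)]
wing_grip [([288.8, 230.4], 0.59)] [([116.1, 282.8], 0.71), ([285.
[... 271 characters left out ...]
 [0.0, 0.0, 1.0]] ['color', 'camera_matrix', 'world_to_cam', 'shot']
plate_lug [([144.9, 240.2], 0.85), ([222.2, 214.5], 0.6)] [([263.7, 264.4], 0.96), ([164.4, 257.3], 0.7), ([304.2, 197.8], 0.56)]
wing_grip [([221.2, 152.5], 0.66)] [([219.1, 151.1], 0.59)]
holder [([220.6, 174.6], 0.96), ([250.5, 193.4], 0.72)] [([238.4, 168.5], 0.9)]
guard [] [([206.8, 155.0], 0.51)]
back_stop [] [([218.8, 141.9], 0.62), ([206.6, 156.0], 0.33), ([376.5, 141.2], 0.25)]
wrist 3 [[266.95512647993985, 0.0, 255.90413570937483], [0.0, 266.95512647993985, 192.81554032148534], [0.0, 0.0, 1.0]] ['color', 'camera_matrix', 'mount', 'shot']
plate_lug [] []
wing_grip [] []
holder [] []
guard [] []
back_stop [] []
1.65
```

View pics/scene0.png

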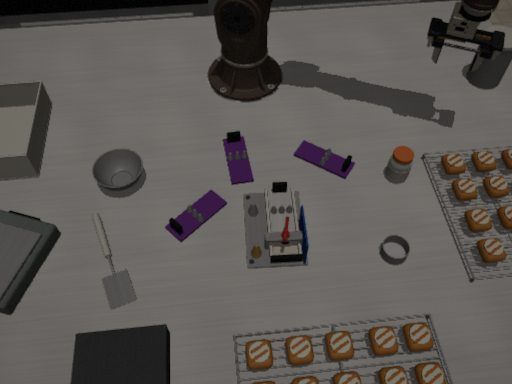

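View pics/top0.png

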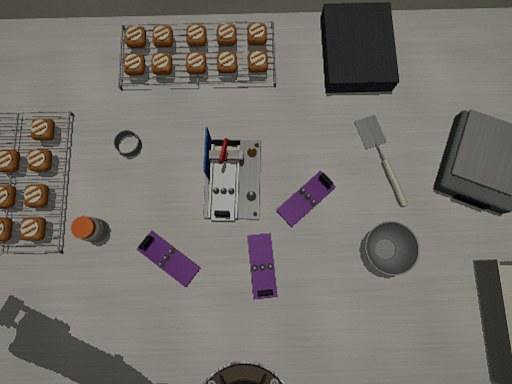

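View pics/wrist0.png

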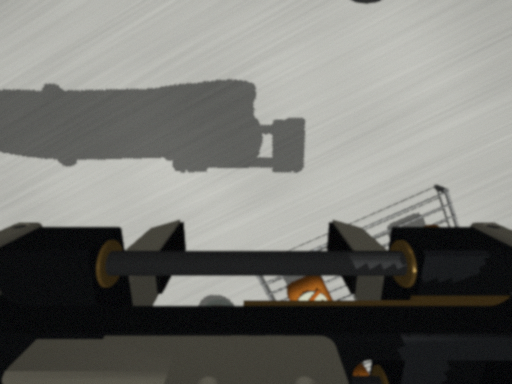

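```bash
cat > h.py <<'E'
import numpy as np, cv2
from scipy.spatial.transform import Rotation as R
from cell import observe, get_image, boxes_of, place_of
def cam_pose(im, st=None):
    if "mount" in im:
        T=np.eye(4); T[:3,:3]=R.from_rotvec(st["ee_rot"]).as_matrix(); T[:3,3]=st["position"]
        return T@np.array(im["mount"])
    return np.linalg.inv(np.array(im["world_to_cam"]))
def ray(C,K,p):
    d=np.linalg.inv(K)@np.array([p[0],p[1],1.]); d=d*[1,-1,-1]
    d=C[:3,:3]@d; return C[:3,3], d/np.linalg.norm(d)
def tri(rs):
    A=np.zeros((3,3));b=np.zeros(3)
    for o,d in rs:
        P=np.eye(3)-np.outer(d,d);A+=P;b+=P@o
    x=np.linalg.solve(A,b)
    return x,[round(1000*np.linalg.norm((np.eye(3)-np.outer(d,d))@(x-o)),1) for o,d in rs]
def atz(r,z):
    o,d=r; return o+d*(z-o[2])/d[2]
def proj(C,K,X):
    c=np.linalg.inv(C)@np.append(X,1); c=c[:3]*[1,-1,-1]; u=K@c; return u[:2]/u[2]
def grab(n):
    st=observe(); im=get_image(n); K=np.array(im["camera_matrix"]); return im,cam_pose(im,st),K,st
E
python3 - <<'E'
from h import *
a,Ca,Ka,_=grab("scene"); b,Cb,Kb,_=grab("top")
np.savez("cams.npz",Ca=Ca,Ka=Ka,Cb=Cb,Kb=Kb)
cv2.imwrite("pics/sc1.png",cv2.resize(a["color"][130:290,200:340,::-1],None,fx=4,fy=4,interpolation=cv2.INTER_CUBIC)[:600])
cv2.imwrite("pics/tp1.png",cv2.resize(b["color"][120:235,180:300,::-1],None,fx=5,fy=5,interpolation=cv2.INTER_CUBIC))
for n,p,q in [("lug",(279.5,185.5),(222.2,214.5)),("wing",(288.8,230.4),(221.2,152.5)),("holder",(283.1,230.8),(220.6,174.6))]:
    x,e=tri([ray(Ca,Ka,p),ray(Cb,Kb,q)]); print(n,x.round(4),e)
print(Ca[:3,3],Cb[:3,3])
print(np.array(get_image("wrist")["mount"]).round(3), R.from_rotvec(observe()["ee_rot"]).as_matrix().round(3))
E
```

```text
lug [0.5044 0.0475 0.0427] [np.float64(1.8), np.float64(1.8)]
wing [0.6675 0.0466 0.0736] [np.float64(2.3), np.float64(2.3)]
holder [0.6248 0.0483 0.0024] [np.float64(4.3), np.float64(4.3)]
[ 1.30389092 -0.10698981  1.14465246] [ 0.36257962 -0.03487687  0.99387262]
[[ 0.    -0.962 -0.273 -0.074]
 [ 0.     0.273 -0.962 -0.136]
 [ 1.    -0.     0.    -0.   ]
 [ 0.     0.     0.     1.   ]] [[ 0.897  0.     0.443]
 [-0.443 -0.     0.897]
 [ 0.    -1.     0.   ]]
```

View pics/tp1.png

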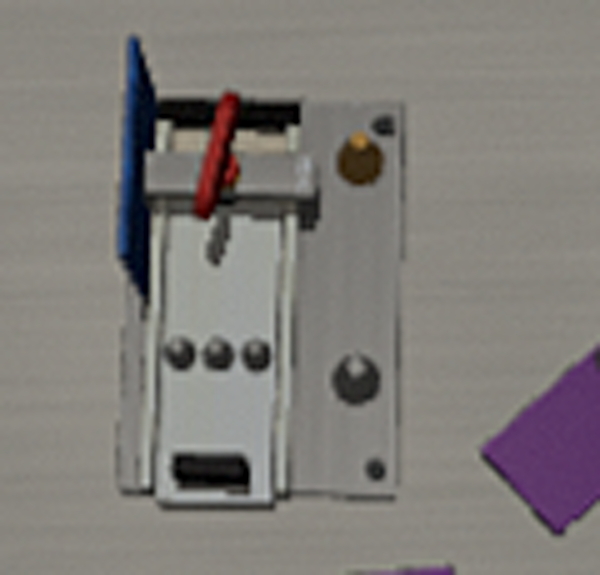

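View pics/sc1.png

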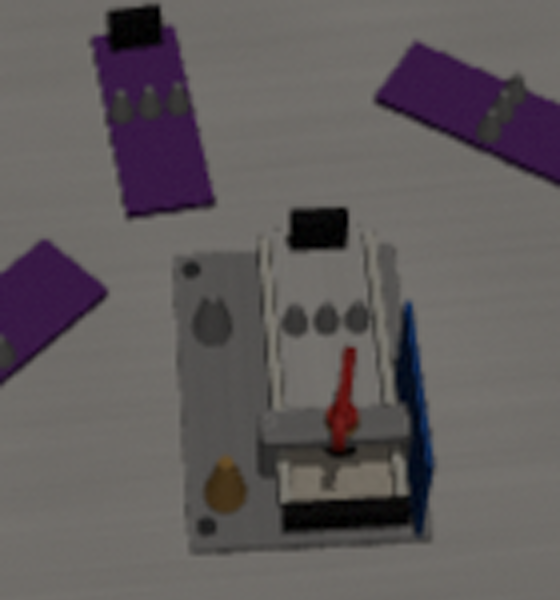

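Call:
arm_command(plan=[[[0.032, 0, -0.036], [0, -5, 0]], [[0.064, 0, -0.072], [0, -10, 0]], [[0.096, 0, -0.108], [0, -15, 0]], [[0.128, 0, -0.144], [0, -20, 0]], [[0.16, 0, -0.18], [0, -25, 0]]], fingers=1, squeeze=10)

```text
clock: 2.3
position: [0.3409, 0.3263, 0.2489]
ee_rot: [-1.57, 0.014, -0.015]
force: [1.3, 0.2, 0.5]
width: 0.614
```

```bash
python3 - <<'E'
from h import *
s=observe(); print(s["clock"],s["position"].round(4),R.from_rotvec(s["ee_rot"]).as_matrix().round(3).tolist(),s["joints"].round(3),s["width"])
E
```

```text
2.3 [0.3409 0.3263 0.2489] [[1.0, 0.0, 0.019], [-0.019, 0.0, 1.0], [0.0, -1.0, 0.0]] [-8.730e-01  1.870e-01 -4.000e-03  1.932e+00  1.000e-03  1.023e+00
  6.740e-01] 0.6138258482448975
```

Call:
arm_command(plan=[[[0.012, 0, -0.048], [0, 0, 0]], [[0.024, 0, -0.096], [0, 0, 0]], [[0.036, 0, -0.144], [0, 0, 0]], [[0.048, 0, -0.192], [0, -1, 0]], [[0.06, 0, -0.24], [0, -1, 0]]])

```text
clock: 2.8
position: [0.3952, 0.0849, 0.2491]
ee_rot: [-1.57, 0.003, -0.004]
force: [1.2, -0.4, 0.2]
width: 0.182
```

Call:
arm_command(plan=[[[0.01, 0, -0.036], [0, 0, 0]], [[0.01, 0, -0.036], [0, 0, 0]], [[0.01, 0, -0.036], [0, 0, 0]], [[0.01, 0, -0.036], [0, 0, 0]]])

```text
clock: 3.2
position: [0.4048, 0.0519, 0.2488]
ee_rot: [-1.57, 0.003, -0.003]
force: [-1.1, 1.0, -0.1]
width: 0.005
```

```bash
python3 - <<'E'
from h import *
im,C,K,s=grab("wrist")
print(s["clock"],s["position"].round(4),R.from_rotvec(s["ee_rot"]).as_matrix().round(3).tolist(),s["joints"].round(3),s["width"],s["force"],s["ft_torque"])
cv2.imwrite("pics/w1.png",im["color"][:,:,::-1])
print(C.tolist())
for t in ["plate_lug","wing_grip","holder","back_stop","guard"]:
    print(t,[(r["point"],round(r["confidence"],2)) for r in place_of(im,t)][:3])
np.savez("w1.npz",C=C,K=K)
E
```

```text
3.2 [0.4048 0.0519 0.2488] [[1.0, -0.0, 0.004], [-0.004, 0.0, 1.0], [-0.0, -1.0, 0.0]] [-0.478  0.069  0.235  2.076 -0.02   0.999  1.335] 0.005119463808862293 [-1.12444966  0.96702352 -0.05917773] [0.03377606 0.00600958 0.02998524]
[[0.0037036394380057184, -0.9621236680911655, -0.2725882065565424, 0.3312435087196423], [0.9999929294278102, 0.0033858525823545482, 0.0016361835702243268, 0.0522414465580915], [-0.0006512674551658811, -0.2725923390359485, 0.9621294053034709, 0.3849824506583188], [0.0, 0.0, 0.0, 1.0]]
plate_lug [([400.6, 195.9], 0.86), ([68.6, 292.7], 0.85), ([162.5, 91.0], 0.85)]
wing_grip []
holder []
back_stop []
guard []
```

View pics/w1.png

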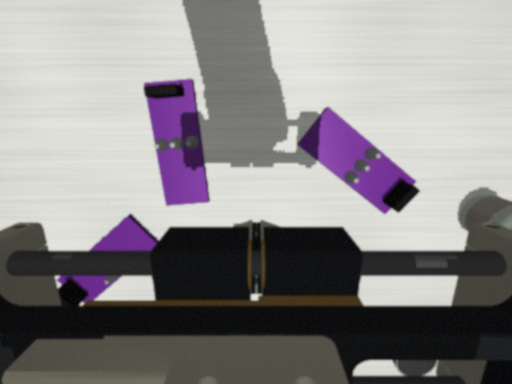

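Call:
arm_command(plan=[[[0.048, 0, 0.01], [0, 0, 0]], [[0.096, 0, 0.02], [0, 0, 0]], [[0.144, 0, 0.03], [0, 0, 0]], [[0.19, 0, 0.04], [0, 0, 0]], [[0.235, 0, 0.05], [0, 0, 0]]])

```text
clock: 4.0
position: [0.642, 0.1006, 0.2483]
ee_rot: [-1.571, 0.003, -0.003]
force: [1.1, 0.0, 0.8]
width: 0.003
```

Call:
arm_command(plan=[[[0.005, 0, 0], [0, 0, 0]], [[0.005, 0, 0], [0, 0, 0]], [[0.005, 0, 0], [0, 0, 0]]])

```text
clock: 4.3
position: [0.6443, 0.0994, 0.2484]
ee_rot: [-1.571, 0.005, -0.003]
force: [-1.2, -0.1, -0.3]
width: 0.006
```

```bash
cat > look.py <<'E'
import sys
from h import *
n=sys.argv[1]
im,C,K,s=grab("wrist")
print(s["clock"],s["position"].round(4),s["joints"].round(3),s["force"].round(2),s["ft_torque"].round(3))
cv2.imwrite(f"pics/{n}.png",cv2.resize(im["color"][:250,:,::-1],None,fx=1.5,fy=1.5))
for t in ["plate_lug","wing_grip","holder"]:
    print(t,[(r["point"],round(r["confidence"],2)) for r in place_of(im,t)][:3])
np.savez(n+".npz",C=C,K=K,im=im["color"])
E
python3 look.py w2
```

```text
4.3 [0.6443 0.0994 0.2484] [-0.41   0.484  0.267  1.516 -0.134  1.161  1.448] [-1.25 -0.09 -0.27] [0.055 0.026 0.009]
plate_lug [([217.0, 59.7], 0.56)]
wing_grip [([206.5, 208.5], 0.94)]
holder [([484.9, 37.7], 0.35)]
```

View pics/w2.png

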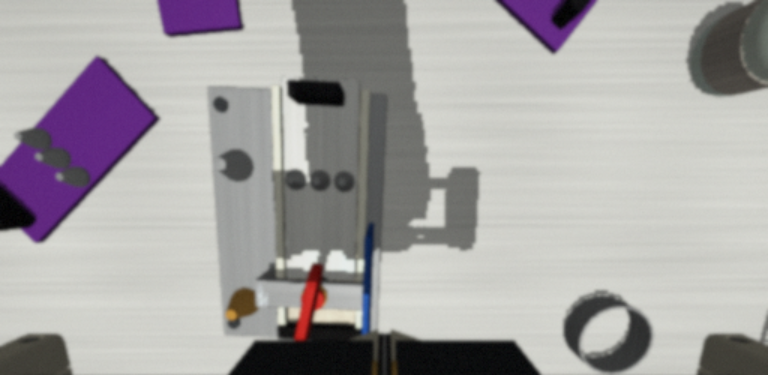

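Call:
arm_command(plan=[[[0, 0, -0.04], [0, 0, 0]], [[0, 0, -0.08], [0, 0, 0]], [[0, 0, -0.12], [0, 0, 0]], [[0, 0, -0.12], [0, 0, 0]], [[0, 0, -0.12], [0, 0, 0]]])

```text
clock: 5.0
position: [0.6441, -0.0218, 0.2494]
ee_rot: [-1.571, 0.006, -0.007]
force: [-0.2, 0.7, 1.1]
width: 0.006
```

```bash
python3 look.py w3; python3 - <<'E'
import numpy as np,cv2
for n in ["w2","w3"]:
    im=np.load(n+".npz")["im"]
    c=im[30:240,120:330,::-1] if n=="w2" else im[30:240,180:390,::-1]
    cv2.imwrite(f"pics/{n}z.png",cv2.resize(c,None,fx=2.8,fy=2.8,interpolation=cv2.INTER_CUBIC))
E
```

```text
5.0 [ 0.6441 -0.0218  0.2494] [-0.239  0.471  0.288  1.538 -0.142  1.153  1.639] [-0.24  0.74  1.06] [0.082 0.037 0.01 ]
plate_lug [([92.6, 134.1], 0.95), ([316.1, 58.7], 0.83), ([247.6, 198.7], 0.69)]
wing_grip [([310.2, 206.1], 0.91)]
holder []
```

View pics/w3.png

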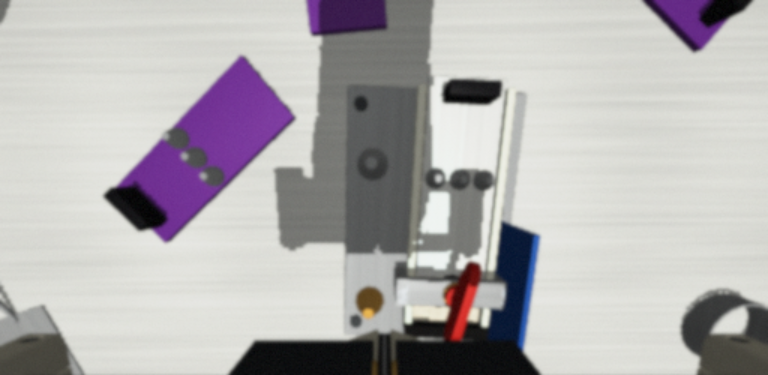

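View pics/w2z.png

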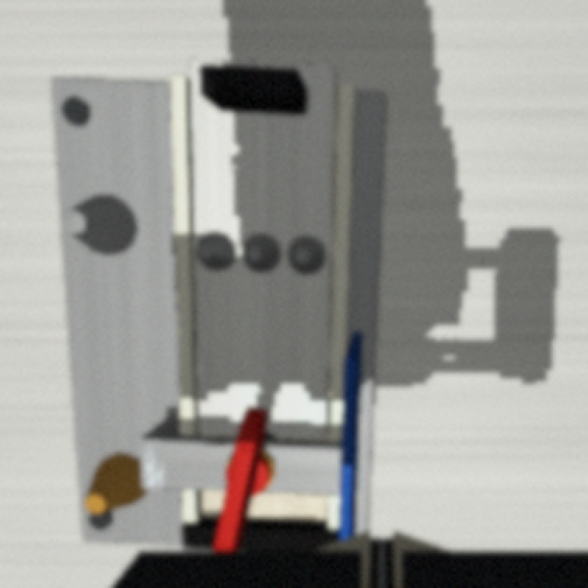

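View pics/w3z.png

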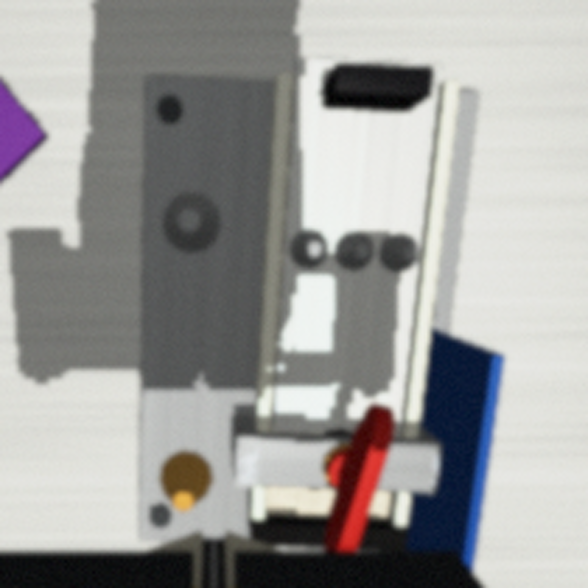

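```bash
python3 - <<'E'
from h import *
a=np.load("w2.npz");b=np.load("w3.npz")
A=lambda p:ray(a["C"],a["K"],p); B=lambda p:ray(b["C"],b["K"],p)
za=lambda p:(120+p[0]/2.8,30+p[1]/2.8); zb=lambda p:(180+p[0]/2.8,30+p[1]/2.8)
c=np.load("cams.npz")
for n,p,q,s,t in [("lug",(217,59.7),(316.1,58.7),(279.5,185.5),(222.2,214.5)),("wing",(206.5,208.5),(310.2,206.1),(288.8,230.4),(221.2,152.5))]:
    rs=[A(p),B(q)]; x,e=tri(rs); print(n,x.round(4),e)
    x,e=tri(rs+[ray(c["Ca"],c["Ka"],s),ray(c["Cb"],c["Kb"],t)]); print(n,x.round(4),e)
def line(P,z,f,R_):
    return [atz(R_(f(p)),z)[:2].round(4).tolist() for p in P]
print("base -y edge", line([(52,80),(83,538)],.008,za,A), line([(143,78),(139,535)],.008,zb,B))
print("near base edge", line([(54,78),(168,82)],.008,za,A), line([(147,75),(275,77)],.008,zb,B))
print("rail inner -y top", line([(188,80),(196,425)],.024,za,A), line([(290,78),(270,415)],.024,zb,B))
print("rail inner +y top", line([(338,88),(332,425)],.024,za,A), line([(443,85),(412,420)],.024,zb,B))
print("blade ends z.098", line([(257,412),(224,548)],.098,za,A), line([(381,408),(340,548)],.098,zb,B))
print("guard top", line([(356,335),(347,535)],.1,za,A), line([(432,332),(408,540)],.1,zb,B),line([(500,355),(470,560)],.1,zb,B))
print("lug top near edge", line([(202,70),(298,72)],.058,za,A), line([(338,68),(431,70)],.058,zb,B))
print("plate near edge", line([(192,64),(335,64)],.022,za,A), line([(305,58),(440,63)],.022,zb,B))
E
```

```text
lug [0.5029 0.0524 0.028 ] [np.float64(0.1), np.float64(0.1)]
lug [0.5045 0.0499 0.0398] [np.float64(4.1), np.float64(0.6), np.float64(1.8), np.float64(3.9)]
wing [0.672  0.0413 0.0897] [np.float64(0.8), np.float64(0.8)]
wing [0.6715 0.0435 0.0825] [np.float64(5.0), np.float64(2.2), np.float64(4.3), np.float64(6.8)]
base -y edge [[0.4972, -0.051], [0.7225, -0.0623]] [[0.4972, -0.0528], [0.722, -0.0625]]
near base edge [[0.4964, -0.05], [0.4984, 0.0022]] [[0.4959, -0.051], [0.4972, 0.0078]]
rail inner -y top [[0.5007, 0.0152], [0.6563, 0.0075]] [[0.5008, 0.0131], [0.6524, 0.0063]]
rail inner +y top [[0.5043, 0.081], [0.6566, 0.0749]] [[0.5041, 0.0806], [0.6555, 0.0768]]
blade ends z.098 [[0.6337, 0.0507], [0.691, 0.0342]] [[0.6332, 0.0442], [0.6923, 0.0304]]
guard top [[0.6036, 0.09], [0.6847, 0.0852]] [[0.6034, 0.0615], [0.6881, 0.0578]] [[0.6124, 0.0882], [0.6972, 0.084]]
lug top near edge [[0.5037, 0.029], [0.5047, 0.067]] [[0.5039, 0.0289], [0.5049, 0.0658]]
plate near edge [[0.4939, 0.017], [0.4943, 0.0798]] [[0.4925, 0.0197], [0.4949, 0.0792]]
```

Call:
arm_command(plan=[[[-0.044, 0, 0.018], [0, 0.5, 0]], [[-0.088, 0, 0.035], [0, 1, 0]], [[-0.132, 0, 0.053], [0, 1.5, 0]], [[-0.175, 0.02, 0.07], [0, 2, 0]], [[-0.175, 0.06, 0.07], [0, 2, 0]]])

```text
clock: 5.7
position: [0.4668, 0.0543, 0.1906]
ee_rot: [-1.567, 0.025, -0.029]
force: [1.7, 0.5, -0.0]
width: 0.005
```

Call:
arm_command(plan=[[[0, 0.04, 0], [0, 0, 0]], [[0, 0.08, 0], [0, 0, 0]], [[0, 0.11, 0], [0, 0, 0]], [[0, 0.135, 0], [0, 0, 0]], [[0, 0.135, 0], [0, 0, 0]]])

```text
clock: 6.2
position: [0.4679, 0.0511, 0.0514]
ee_rot: [-1.572, 0.034, -0.026]
force: [-0.6, -0.2, 0.2]
width: 0.005
```

```bash
cat > st.py <<'E'
from h import *
s=observe(); M=R.from_rotvec(s["ee_rot"]).as_matrix()
print(round(s["clock"],2),s["position"].round(4),"yaw",np.degrees(np.arctan2(M[1,0],M[0,0])).round(2),"j",s["joints"].round(3),"F",s["force"].round(2),"T",s["ft_torque"].round(3),"e7",s["joint_efforts"][6].round(3),"w",round(s["width"],3))
E
python3 st.py
```

```text
6.2 [0.4679 0.0511 0.0514] yaw -2.19 j [-0.369  0.476  0.192  2.152 -0.173  0.533  1.485] F [-0.6  -0.22  0.18] T [ 0.013  0.038 -0.008] e7 0.313 w 0.005
```

Call:
arm_command(plan=[[[0.004, 0, 0], [0, 0, 0]], [[0.008, 0, -0.001], [0, 0, 0]], [[0.012, 0, -0.001], [0, 0, 0]], [[0.016, 0, -0.001], [0, 0, 0]], [[0.02, 0, -0.001], [0, 0, 0]]])

```text
clock: 6.7
position: [0.4907, 0.0487, 0.0544]
ee_rot: [-1.57, 0.03, -0.032]
force: [-0.1, -0.2, 0.3]
width: 0.008
```

Call:
arm_command(plan=[[[0.004, 0, 0], [0, 0, 0]], [[0.008, 0, 0], [0, 0, 0]], [[0.012, 0, 0], [0, 0, 0]], [[0.016, 0, 0], [0, 0, 0]], [[0.02, 0, 0], [0, 0, 0]]])

```text
clock: 7.2
position: [0.5084, 0.0478, 0.0535]
ee_rot: [-1.571, 0.034, -0.029]
force: [-6.8, 0.1, 4.8]
width: 0.005
```

```bash
python3 st.py; python3 look.py p1
```

```text
7.2 [0.5084 0.0478 0.0535] yaw -2.29 j [-0.343  0.516  0.195  2.058 -0.175  0.587  1.504] F [-6.84  0.15  4.84] T [0.096 1.212 0.034] e7 -0.024 w 0.005
7.2 [0.5084 0.0478 0.0535] [-0.343  0.516  0.195  2.058 -0.175  0.587  1.504] [-6.84  0.15  4.84] [0.096 1.212 0.034]
plate_lug []
wing_grip []
holder []
```

View pics/p1.png

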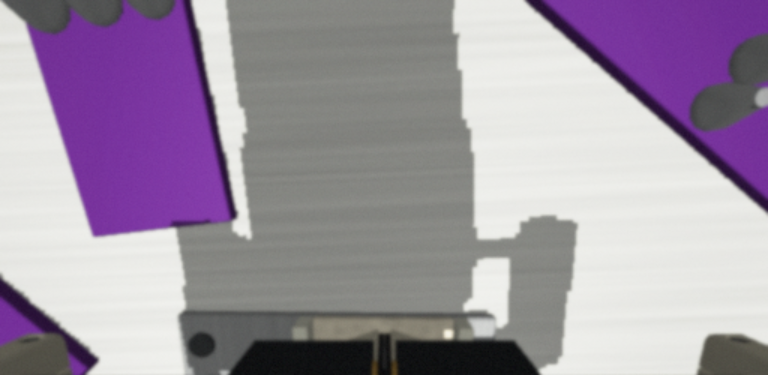

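Call:
arm_command(plan=[[[0.001, 0, 0], [0, 0, 0]], [[0.002, 0, 0], [0, 0, 0]]])

```text
clock: 7.6
position: [0.5117, 0.0478, 0.0536]
ee_rot: [-1.571, 0.032, -0.031]
force: [-2.7, -0.4, -1.1]
width: 0.003
```

Call:
arm_command(plan=[[[0.002, 0, 0], [0, 0, 0]], [[0.004, 0, 0], [0, 0, 0]]])

```text
clock: 7.8
position: [0.5161, 0.0476, 0.0537]
ee_rot: [-1.571, 0.031, -0.032]
force: [-2.1, 0.7, -1.8]
width: 0.003
```

```bash
python3 st.py
```

```text
7.8 [0.5161 0.0476 0.0537] yaw -2.29 j [-0.34   0.523  0.196  2.042 -0.175  0.592  1.507] F [-2.08  0.66 -1.78] T [ 0.06   0.389 -0.049] e7 -0.009 w 0.003
```

Call:
arm_command(plan=[[[0.002, 0, 0], [0, 0, 0]], [[0.004, 0, 0], [0, 0, 0]], [[0.006, 0, 0], [0, 0, 0]], [[0.008, 0, 0], [0, 0, 0]], [[0.01, 0, 0], [0, 0, 0]]])

```text
clock: 8.3
position: [0.5261, 0.0472, 0.0537]
ee_rot: [-1.571, 0.031, -0.032]
force: [-2.4, 0.1, -1.2]
width: 0.004
```

Call:
arm_command(plan=[[[0.001, 0, 0], [0, 0, 0]], [[0.002, 0, 0], [0, 0, 0]], [[0.003, 0, 0], [0, 0, 0]], [[0.004, 0, 0], [0, 0, 0]]])

```text
clock: 8.7
position: [0.5298, 0.047, 0.0538]
ee_rot: [-1.571, 0.032, -0.031]
force: [-2.4, -0.1, -0.7]
width: 0.003
```

Call:
arm_command(plan=[[[0.001, 0, 0], [0, 0, 0]], [[0.002, 0, 0], [0, 0, 0]], [[0.003, 0, 0], [0, 0, 0]]])

```text
clock: 9.0
position: [0.5325, 0.0469, 0.0538]
ee_rot: [-1.571, 0.032, -0.031]
force: [-4.5, 0.0, 3.8]
width: 0.003
```

Call:
arm_command(plan=[[[0.0005, 0, 0], [0, 0, 0]], [[0.001, 0, 0], [0, 0, 0]]])

```text
clock: 9.2
position: [0.5338, 0.0469, 0.0538]
ee_rot: [-1.571, 0.032, -0.031]
force: [-5.2, -0.4, 2.2]
width: 0.005
```

Call:
arm_command(plan=[[[0.0005, 0, 0], [0, 0, 0]], [[0.001, 0, 0], [0, 0, 0]]])

```text
clock: 9.4
position: [0.5347, 0.0468, 0.0537]
ee_rot: [-1.571, 0.032, -0.031]
force: [-4.9, -0.5, 2.5]
width: 0.011
```

```bash
python3 st.py
```

```text
9.4 [0.5347 0.0468 0.0537] yaw -2.3 j [-0.33   0.544  0.197  1.997 -0.176  0.617  1.513] F [-4.92 -0.47  2.51] T [-0.014  0.905 -0.055] e7 0.032 w 0.011
```

Call:
arm_command(plan=[[[0.0005, 0, 0], [0, 0, 0]], [[0.001, 0, 0], [0, 0, 0]]])

```text
clock: 9.6
position: [0.5359, 0.0468, 0.0538]
ee_rot: [-1.571, 0.031, -0.031]
force: [-4.7, -0.3, 3.3]
width: 0.006
```

Call:
arm_command(plan=[[[0.0005, 0, 0], [0, 0, 0]], [[0.001, 0, 0], [0, 0, 0]]])

```text
clock: 9.8
position: [0.5367, 0.0468, 0.0537]
ee_rot: [-1.571, 0.032, -0.031]
force: [-4.8, 0.1, 3.6]
width: 0.006
```

Call:
arm_command(plan=[[[0.0005, 0, 0], [0, 0, 0]], [[0.001, 0, 0], [0, 0, 0]]])

```text
clock: 10.0
position: [0.5375, 0.0467, 0.0537]
ee_rot: [-1.571, 0.032, -0.031]
force: [-6.4, 0.5, 5.0]
width: 0.007
```

Call:
arm_command(plan=[[[0.0005, 0, 0], [0, 0, 0]], [[0.001, 0, 0], [0, 0, 0]]])

```text
clock: 10.2
position: [0.5376, 0.0467, 0.0536]
ee_rot: [-1.571, 0.033, -0.029]
force: [-9.6, 0.4, 9.2]
width: 0.003
```

Call:
arm_command(plan=[[[-0.005, 0, 0], [0, 0, 0]], [[-0.009, 0, 0], [0, 0, 0]], [[-0.009, 0.003, 0], [0, 0, 0]], [[-0.009, 0.005, 0], [0, 0, 0]], [[-0.009, 0.005, 0], [0, 0, 0]]])

```text
clock: 10.7
position: [0.5301, 0.047, 0.0485]
ee_rot: [-1.571, 0.031, -0.032]
force: [0.0, -0.5, -0.0]
width: 0.006
```

```bash
python3 st.py; python3 - <<'E'
from h import *
a,Ca,Ka,_=grab("scene"); b,Cb,Kb,_=grab("top")
cv2.imwrite("pics/sc2.png",cv2.resize(a["color"][150:290,210:350,::-1],None,fx=4,fy=4,interpolation=cv2.INTER_CUBIC))
E
```

```text
10.7 [0.5301 0.047  0.0485] yaw -2.3 j [-0.33   0.547  0.194  2.011 -0.178  0.599  1.514] F [ 0.04 -0.47 -0.04] T [0.089 0.042 0.044] e7 0.018 w 0.006
```

View pics/sc2.png

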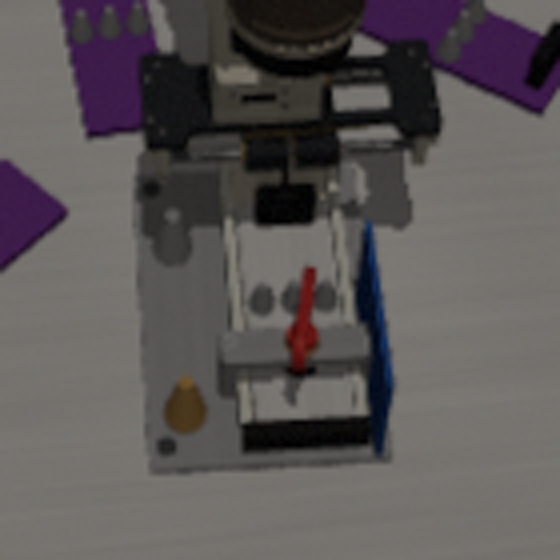

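Call:
arm_command(plan=[[[0.002, 0, 0], [0, 0, 0]], [[0.004, 0, 0], [0, 0, 0]], [[0.006, 0, 0], [0, 0, 0]], [[0.006, 0, 0], [0, 0, 0]]])

```text
clock: 11.2
position: [0.5363, 0.0468, 0.0488]
ee_rot: [-1.571, 0.031, -0.032]
force: [0.0, -0.3, 0.3]
width: 0.003
```

Call:
arm_command(plan=[[[0.0005, 0, 0], [0, 0, 0]], [[0.001, 0, 0], [0, 0, 0]], [[0.001, 0, 0], [0, 0, 0]]])

```text
clock: 11.5
position: [0.5369, 0.0468, 0.0488]
ee_rot: [-1.571, 0.031, -0.031]
force: [-0.1, 0.4, -0.1]
width: 0.006
```

Call:
arm_command(plan=[[[0.0005, 0, 0], [0, 0, 0]], [[0.001, 0, 0], [0, 0, 0]], [[0.001, 0, 0], [0, 0, 0]]])

```text
clock: 11.8
position: [0.5375, 0.0467, 0.0487]
ee_rot: [-1.571, 0.032, -0.031]
force: [-1.4, 1.2, 1.2]
width: 0.006
```

Call:
arm_command(plan=[[[0.0005, 0, 0], [0, 0, 0]], [[0.001, 0, 0], [0, 0, 0]], [[0.001, 0, 0], [0, 0, 0]]])

```text
clock: 12.1
position: [0.5375, 0.0467, 0.0485]
ee_rot: [-1.571, 0.033, -0.029]
force: [-6.0, -0.2, 4.5]
width: 0.003
```

Call:
arm_command(plan=[[[0.0005, 0, 0], [0, 0, 0]], [[0.001, 0, 0], [0, 0, 0]], [[0.001, 0, 0], [0, 0, 0]]])

```text
clock: 12.4
position: [0.5375, 0.0467, 0.0484]
ee_rot: [-1.571, 0.035, -0.028]
force: [-8.0, 1.7, 5.8]
width: 0.005
```

Call:
arm_command(plan=[[[-0.008, 0, 0], [0, 0, 0]], [[-0.02, 0, 0], [0, 0, 0]], [[-0.02, -0.04, 0], [0, 0, 0]], [[-0.02, -0.085, 0], [0, 0, 0]], [[-0.02, -0.13, 0], [0, 0, 0]]], fingers=0.43)

```text
clock: 12.9
position: [0.5189, 0.0473, 0.18]
ee_rot: [-1.571, 0.032, -0.031]
force: [1.4, 0.5, 0.1]
width: 0.283
```

Call:
arm_command(plan=[[[0.036, -0.02, 0], [0, 0, 0]], [[0.072, -0.04, 0], [0, 0, 0]], [[0.11, -0.06, 0], [0, 0, 0]], [[0.13, -0.07, 0], [0, 0, 0]], [[0.13, -0.07, 0], [0, 0, 0]]])

```text
clock: 13.4
position: [0.6523, 0.0419, 0.2498]
ee_rot: [-1.571, 0.029, -0.035]
force: [0.8, -0.2, 0.4]
width: 0.288
```

```bash
python3 st.py; python3 look.py w4; python3 - <<'E'
import numpy as np,cv2
im=np.load("w4.npz")["im"]
c=im[30:240,150:360,::-1]
cv2.imwrite(f"pics/w4z.png",cv2.resize(c,None,fx=2.8,fy=2.8,interpolation=cv2.INTER_CUBIC))
E
```

```text
13.4 [0.6523 0.0419 0.2498] yaw -2.32 j [-0.329  0.484  0.279  1.515 -0.14   1.159  1.506] F [ 0.78 -0.21  0.35] T [ 0.042 -0.021 -0.024] e7 0.132 w 0.288
13.4 [0.6523 0.0419 0.2498] [-0.329  0.484  0.279  1.515 -0.14   1.159  1.506] [ 0.78 -0.21  0.35] [ 0.042 -0.021 -0.024]
plate_lug [([259.3, 94.9], 0.9), ([42.8, 136.3], 0.74)]
wing_grip [([252.9, 198.4], 0.91), ([198.8, 107.8], 0.54)]
holder []
```

View pics/w4z.png

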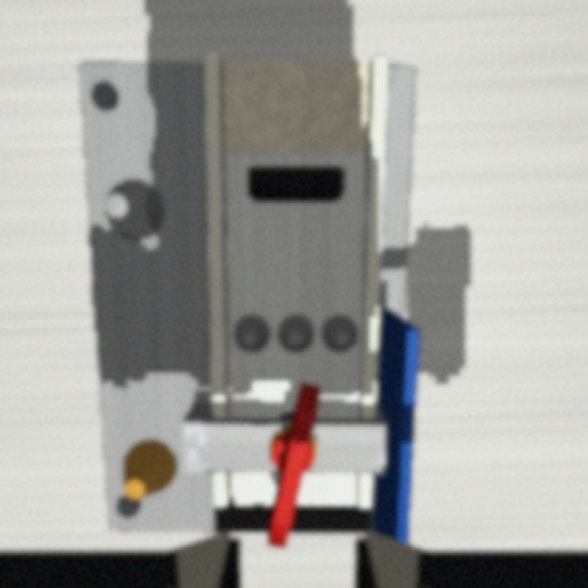

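```bash
python3 - <<'E'
from h import *
a=np.load("w4.npz");w2=np.load("w2.npz");w3=np.load("w3.npz")
A=lambda p,z:atz(ray(a["C"],a["K"],(150+p[0]/2.8,30+p[1]/2.8)),z)[:2].round(4)
e1,e2=A((311,388),.098),A((279,543),.098); print(e1,e2,"mid",(e1+e2)/2,"ang",np.degrees(np.arctan2(*(e2-e1)[::-1])), np.linalg.norm(e2-e1))
print("lug top near", A((250,168),.058),A((343,168),.058),"far top",A((250,197),.058),A((343,197),.058))
print("plate near edge",A((228,152),.022),A((364,152),.022))
print("base near",A((82,64),.008),A((205,64),.008), "base far",A((110,530),.008),A((208,530),.008))
print("bridge",A((190,423),.054),A((385,423),.054),A((190,472),.054),A((385,472),.054))
print("guard inner top",A((386,312),.1),A((376,535),.1),"outer",A((418,328),.1),A((405,540),.1))
rs=[ray(a["C"],a["K"],(252.9,198.4)),ray(w2["C"],w2["K"],(206.5,208.5)),ray(w3["C"],w3["K"],(310.2,206.1))]
x,e=tri(rs);print("wing",x.round(4),e)
# my own blade-line-edge: mask red, top surface
im=a["im"][:,:,:].astype(int)
m=((im[...,0]>110)&(im[...,1]<70)&(im[...,2]<70)).astype(np.uint8)
ys,xs=np.nonzero(m[150:232,200:310]);print(len(ys))
pts=np.stack([xs+200,ys+150],1).astype(np.float32)
print(cv2.fitLine(pts,cv2.DIST_L2,0,.01,.01).ravel(),pts[:,1].min(),pts[:,1].max())
E
```

```text
[0.6337 0.0481] [0.6982 0.0326] mid [0.66595 0.04035] ang -13.51253063578602 0.0663362645918505
lug top near [0.5488 0.0268] [0.5503 0.0649] far top [0.56   0.0261] [0.5616 0.0647]
plate near edge [0.5383 0.0152] [0.5408 0.0768]
base near [ 0.4967 -0.0502] [0.499 0.006] base far [ 0.7245 -0.0624] [ 0.7266 -0.0094]
bridge [ 0.6561 -0.0071] [0.6597 0.0817] [ 0.6794 -0.009 ] [0.6831 0.0816]
guard inner top [0.6054 0.0774] [0.6955 0.0726] outer [0.6119 0.0894] [0.6981 0.0845]
wing [0.6709 0.04   0.0909] [np.float64(2.8), np.float64(2.1), np.float64(1.0)]
301
[ 1.6697007e-01 -9.8596197e-01  2.5249834e+02  2.0188704e+02] 181.0 223.0
```

Call:
arm_command(plan=[[[0.009, 0, -0.001], [0, 6, 0]], [[0.0175, 0.01, -0.001], [0, 11, 0]], [[0.0175, 0.05, -0.001], [0, 11, 0]], [[0.0175, 0.09, -0.001], [0, 11, 0]], [[0.0175, 0.115, -0.001], [0, 11, 0]]])

```text
clock: 14.1
position: [0.6645, 0.0409, 0.1305]
ee_rot: [-1.564, 0.185, -0.179]
force: [-0.8, 0.6, 0.6]
width: 0.283
```

Call:
arm_command(plan=[[[0, 0, 0], [0, 0, 0]], [[0, 0, 0], [0, 0, 0]]])

```text
clock: 14.3
position: [0.6666, 0.0406, 0.1342]
ee_rot: [-1.563, 0.183, -0.182]
force: [0.3, -0.1, -0.1]
width: 0.287
```

```bash
python3 st.py; python3 look.py w5;  python3 - <<'E'
from h import *
a,Ca,Ka,_=grab("scene"); b,Cb,Kb,_=grab("top")
cv2.imwrite("pics/sc3.png",cv2.resize(a["color"][150:290,210:350,::-1],None,fx=4,fy=4,interpolation=cv2.INTER_CUBIC))
E
```

```text
14.3 [0.6666 0.0406 0.1342] yaw -13.29 j [-0.328  0.616  0.293  1.602 -0.206  0.955  1.373] F [ 0.29 -0.08 -0.12] T [ 0.011 -0.045 -0.032] e7 0.021 w 0.287
14.3 [0.6666 0.0406 0.1342] [-0.328  0.616  0.293  1.602 -0.206  0.955  1.373] [ 0.29 -0.08 -0.12] [ 0.011 -0.045 -0.032]
plate_lug [([233.1, 70.5], 0.85)]
wing_grip [([253.9, 225.5], 0.58)]
holder []
```

View pics/w5.png

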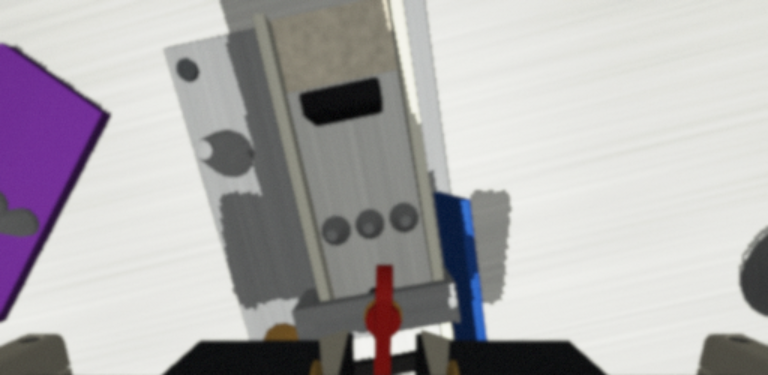

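View pics/sc3.png

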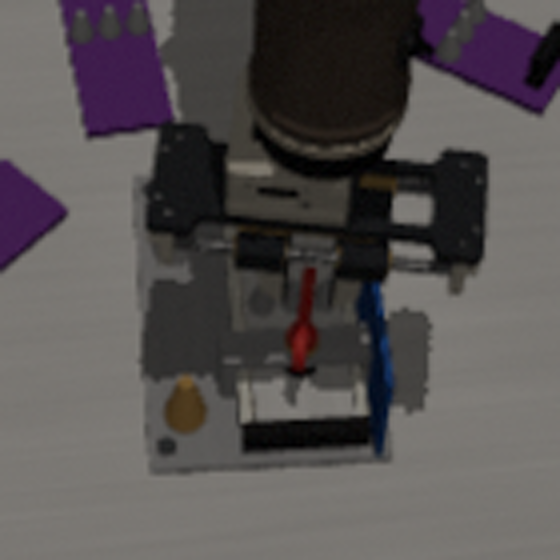

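Call:
arm_command(plan=[[[0.003, 0.015, 0], [0, 0, 0]], [[0.003, 0.03, 0], [0, 0, 0]], [[0.003, 0.044, 0], [0, 0, 0]], [[0.003, 0.044, 0], [0, 0, 0]]])

```text
clock: 15.0
position: [0.6681, 0.0398, 0.0863]
ee_rot: [-1.564, 0.186, -0.178]
force: [0.0, -0.7, 0.1]
width: 0.282
```

```bash
python3 st.py
```

```text
15.0 [0.6681 0.0398 0.0863] yaw -13.3 j [-0.314  0.674  0.276  1.63  -0.224  0.874  1.388] F [ 0.   -0.7   0.06] T [ 0.02   0.062 -0.003] e7 0.082 w 0.282
```

Call:
arm_command(plan=[[[0.001, -0.001, 0], [0, 0, 0]], [[0.001, -0.001, 0], [0, 0, 0]]])

```text
clock: 15.2
position: [0.6717, 0.0395, 0.0912]
ee_rot: [-1.563, 0.181, -0.183]
force: [0.4, -0.1, 0.0]
width: 0.284
```

Call:
arm_command(plan=[[[0, 0, 0], [0, 0, 0]], [[0, 0, 0], [0, 0, 0]], [[0, 0, 0], [0, 0, 0]], [[0, 0, 0], [0, 0, 0]], [[0, 0, 0], [0, 0, 0]]], fingers=1, squeeze=40)

```text
clock: 15.7
position: [0.6712, 0.0389, 0.0912]
ee_rot: [-1.564, 0.183, -0.183]
force: [-2.2, -3.1, 4.6]
width: 0.085
```

```bash
python3 st.py
```

```text
15.7 [0.6712 0.0389 0.0912] yaw -13.34 j [-0.314  0.67   0.279  1.624 -0.223  0.879  1.388] F [-2.23 -3.14  4.61] T [-0.656  0.428 -0.29 ] e7 0.283 w 0.085
```

Call:
arm_command(plan=[[[0, 0, 0], [0, 2, 0]], [[0, 0, 0], [0, 4, 0]], [[0, 0, 0], [0, 6, 0]], [[0, 0, 0], [0, 8, 0]], [[0, 0, 0], [0, 10, 0]]])

```text
clock: 16.2
position: [0.6711, 0.0386, 0.0912]
ee_rot: [-1.548, 0.321, -0.321]
force: [-2.7, -4.8, 6.3]
width: 0.087
```

```bash
python3 st.py
```

```text
16.2 [0.6711 0.0386 0.0912] yaw -23.44 j [-0.344  0.675  0.327  1.627 -0.261  0.883  1.244] F [-2.72 -4.75  6.33] T [-1.04   0.566  0.312] e7 0.235 w 0.087
```

Call:
arm_command(plan=[[[0, 0, 0], [0, 2, 0]], [[0, 0, 0], [0, 4, 0]], [[0, 0, 0], [0, 6, 0]], [[0, 0, 0], [0, 8, 0]], [[0, 0, 0], [0, 10, 0]]])

```text
clock: 16.7
position: [0.6709, 0.0384, 0.0911]
ee_rot: [-1.523, 0.457, -0.458]
force: [-1.8, -4.9, 6.7]
width: 0.086
```

```bash
python3 st.py
```

```text
16.7 [0.6709 0.0384 0.0911] yaw -33.44 j [-0.373  0.681  0.374  1.63  -0.299  0.889  1.103] F [-1.8  -4.91  6.7 ] T [-1.161  0.751  0.327] e7 0.233 w 0.086
```

Call:
arm_command(plan=[[[0, 0, 0], [0, 2, 0]], [[0, 0, 0], [0, 4, 0]], [[0, 0, 0], [0, 6, 0]], [[0, 0, 0], [0, 8, 0]], [[0, 0, 0], [0, 10, 0]]])

```text
clock: 17.2
position: [0.6708, 0.0381, 0.0911]
ee_rot: [-1.49, 0.593, -0.593]
force: [-4.4, -5.9, 6.4]
width: 0.087
```

```bash
python3 st.py
```

```text
17.2 [0.6708 0.0381 0.0911] yaw -43.45 j [-0.402  0.688  0.422  1.633 -0.338  0.895  0.961] F [-4.43 -5.86  6.44] T [-1.231  0.861  0.365] e7 0.232 w 0.087
```

Call:
arm_command(plan=[[[0, 0, 0], [0, 2, 0]], [[0, 0, 0], [0, 4, 0]], [[0, 0, 0], [0, 6, 0]], [[0, 0, 0], [0, 8, 0]], [[0, 0, 0], [0, 10, 0]]])

```text
clock: 17.7
position: [0.6706, 0.038, 0.0912]
ee_rot: [-1.447, 0.728, -0.728]
force: [-5.3, -5.2, 8.0]
width: 0.08
```

```bash
python3 st.py
```

```text
17.7 [0.6706 0.038  0.0912] yaw -53.46 j [-0.43   0.696  0.469  1.636 -0.376  0.902  0.819] F [-5.27 -5.22  7.95] T [-1.358  0.996  0.399] e7 0.23 w 0.08
```

Call:
arm_command(plan=[[[0, 0, 0], [0, 2, 0]], [[0, 0, 0], [0, 4, 0]], [[0, 0, 0], [0, 6, 0]], [[0, 0, 0], [0, 8, 0]], [[0, 0, 0], [0, 10, 0]]])

```text
clock: 18.2
position: [0.6704, 0.0378, 0.0912]
ee_rot: [-1.396, 0.862, -0.862]
force: [-5.6, -6.3, 8.7]
width: 0.085
```

```bash
python3 st.py
```

```text
18.2 [0.6704 0.0378 0.0912] yaw -63.47 j [-0.458  0.705  0.517  1.638 -0.415  0.911  0.678] F [-5.62 -6.3   8.74] T [-1.443  1.272  0.379] e7 0.23 w 0.085
```

Call:
arm_command(plan=[[[0.0005, -0.0005, -0.001], [0, 2, 0]], [[0.0005, -0.001, -0.0015], [0, 4, 0]], [[0.0005, -0.001, -0.0015], [0, 6, 0]], [[0.0005, -0.001, -0.0015], [0, 8, 0]], [[0.0005, -0.001, -0.0015], [0, 10, 0]]])

```text
clock: 18.7
position: [0.67, 0.0377, 0.0912]
ee_rot: [-1.333, 0.993, -0.995]
force: [1.0, -4.9, -3.4]
width: 0.087
```

```bash
python3 st.py
```

```text
18.7 [0.67   0.0377 0.0912] yaw -73.45 j [-0.485  0.714  0.563  1.643 -0.454  0.918  0.537] F [ 1.01 -4.92 -3.41] T [-1.242 -0.155  0.379] e7 0.24 w 0.087
```

Call:
arm_command(plan=[[[0, 0, 0], [0, 2, 0]], [[0, 0, 0], [0, 4, 0]], [[0, 0, 0], [0, 6, 0]]])

```text
clock: 19.0
position: [0.6698, 0.0376, 0.0912]
ee_rot: [-1.292, 1.072, -1.073]
force: [-0.8, -5.6, -2.1]
width: 0.082
```

```bash
python3 st.py
```

```text
19.0 [0.6698 0.0376 0.0912] yaw -79.45 j [-0.501  0.721  0.591  1.645 -0.477  0.925  0.452] F [-0.75 -5.56 -2.1 ] T [-1.278 -0.086  0.381] e7 0.22 w 0.082
```

Call:
arm_command(plan=[[[0, 0, 0], [0, 2, 0]], [[0, 0, 0], [0, 4, 0]]])

```text
clock: 19.2
position: [0.6697, 0.0376, 0.0912]
ee_rot: [-1.263, 1.124, -1.125]
force: [-0.8, -5.5, -2.5]
width: 0.087
```

```bash
python3 st.py
```

```text
19.2 [0.6697 0.0376 0.0912] yaw -83.44 j [-0.511  0.726  0.61   1.646 -0.492  0.929  0.396] F [-0.79 -5.51 -2.46] T [-1.284  0.089  0.335] e7 0.208 w 0.087
```

Call:
arm_command(plan=[[[0, 0, 0], [0, 2, 0]], [[0, 0, -0.0005], [0, 4, 0]], [[0, 0, -0.0005], [0, 6, 0]]])

```text
clock: 19.5
position: [0.6695, 0.0376, 0.0912]
ee_rot: [-1.215, 1.201, -1.203]
force: [0.9, -5.4, -3.4]
width: 0.081
```

```bash
python3 st.py
```

```text
19.5 [0.6695 0.0376 0.0912] yaw -89.44 j [-0.527  0.732  0.638  1.648 -0.515  0.935  0.311] F [ 0.94 -5.41 -3.45] T [-1.344 -0.178  0.359] e7 0.196 w 0.081
```

Call:
arm_command(plan=[[[0, 0, 0], [0, 2, 0]], [[0, 0, 0], [0, 4, 0]], [[0, 0, 0], [0, 6, 0]]])

```text
clock: 19.8
position: [0.6694, 0.0376, 0.0912]
ee_rot: [-1.164, 1.278, -1.28]
force: [0.5, -5.8, -2.4]
width: 0.083
```

```bash
python3 st.py
```

```text
19.8 [0.6694 0.0376 0.0912] yaw -95.44 j [-0.542  0.74   0.665  1.65  -0.538  0.943  0.225] F [ 0.53 -5.84 -2.43] T [-1.311 -0.043  0.377] e7 0.175 w 0.083
```

Call:
arm_command(plan=[[[0, 0, 0], [0, 2, 0]], [[0, 0, 0], [0, 4, 0]], [[0, 0, 0], [0, 6, 0]]])

```text
clock: 20.1
position: [0.6693, 0.0376, 0.0912]
ee_rot: [-1.109, 1.354, -1.356]
force: [-0.9, -6.2, -1.8]
width: 0.088
```

```bash
python3 st.py
```

```text
20.1 [0.6693 0.0376 0.0912] yaw -101.44 j [-0.557  0.748  0.693  1.651 -0.561  0.951  0.14 ] F [-0.92 -6.16 -1.77] T [-1.27   0.124  0.41 ] e7 0.157 w 0.088
```

Call:
arm_command(plan=[[[0, 0, 0], [0, 2, 0]], [[0, 0, 0], [0, 4, 0]], [[0, 0, 0], [0, 6, 0]]])

```text
clock: 20.4
position: [0.6691, 0.0377, 0.0912]
ee_rot: [-1.051, 1.429, -1.431]
force: [-1.5, -6.2, -0.9]
width: 0.088
```

```bash
python3 st.py
```

```text
20.4 [0.6691 0.0377 0.0912] yaw -107.44 j [-0.572  0.757  0.721  1.653 -0.584  0.96   0.055] F [-1.5  -6.16 -0.87] T [-1.288  0.305  0.394] e7 0.14 w 0.088
```

Call:
arm_command(plan=[[[0, 0, 0], [0, 2, 0]], [[0, 0, 0], [0, 4, 0]], [[0, 0, 0], [0, 6, 0]]])

```text
clock: 20.7
position: [0.6689, 0.0377, 0.0912]
ee_rot: [-0.989, 1.504, -1.505]
force: [-2.2, -4.8, 1.0]
width: 0.083
```

```bash
python3 st.py
```

```text
20.7 [0.6689 0.0377 0.0912] yaw -113.43 j [-0.586  0.766  0.748  1.654 -0.607  0.969 -0.031] F [-2.16 -4.78  1.02] T [-1.3    0.464  0.422] e7 0.122 w 0.083
```

Call:
arm_command(plan=[[[0, 0, 0], [0, 2, 0]], [[0, 0, 0], [0, 4, 0]], [[0, 0, 0], [0, 6, 0]]])

```text
clock: 21.0
position: [0.6688, 0.0378, 0.0912]
ee_rot: [-0.923, 1.577, -1.577]
force: [-1.8, -5.5, -0.1]
width: 0.087
```

```bash
python3 st.py
```

```text
21.0 [0.6688 0.0378 0.0912] yaw -119.43 j [-0.6    0.775  0.775  1.655 -0.63   0.979 -0.117] F [-1.79 -5.54 -0.08] T [-1.246  0.625  0.495] e7 0.105 w 0.087
```

Call:
arm_command(plan=[[[0, 0, 0], [0, 2, 0]], [[0, 0, 0], [0, 4, 0]], [[0, 0, 0], [0, 6, 0]]])

```text
clock: 21.3
position: [0.6687, 0.0379, 0.0913]
ee_rot: [-0.852, 1.649, -1.649]
force: [-3.2, -5.5, 1.1]
width: 0.086
```

```bash
python3 st.py
```

```text
21.3 [0.6687 0.0379 0.0913] yaw -125.42 j [-0.614  0.785  0.802  1.657 -0.652  0.989 -0.203] F [-3.2  -5.49  1.08] T [-1.157  0.686  0.516] e7 0.088 w 0.086
```

Call:
arm_command(plan=[[[0, 0, 0], [0, 2, 0]], [[0, 0, 0], [0, 4, 0]], [[0, 0, 0], [0, 6, 0]]])

```text
clock: 21.6
position: [0.6686, 0.038, 0.0912]
ee_rot: [-0.778, 1.719, -1.719]
force: [-3.8, -4.8, 1.3]
width: 0.086
```

```bash
python3 st.py
```

```text
21.6 [0.6686 0.038  0.0912] yaw -131.42 j [-0.627  0.795  0.828  1.658 -0.674  1.    -0.289] F [-3.84 -4.82  1.3 ] T [-1.207  0.867  0.51 ] e7 0.072 w 0.086
```

```bash
cat > fit.py <<'E'
import numpy as np,sys
from scipy.optimize import least_squares
D=[(23.44,.312),(33.44,.327),(43.45,.365),(53.46,.399),(63.47,.379),(73.45,.379),(79.45,.381),(83.44,.335),(89.44,.359),(95.44,.377),(101.44,.41),(107.44,.394),(113.43,.422),(119.43,.495),(125.42,.516),(131.42,.51)]
D+=eval(sys.argv[1]) if len(sys.argv)>1 else []
D=np.array(D);a=np.radians(D[:,0]);t=D[:,1]
def go(sl,base):
    best=None
    for t0 in np.arange(.5,2.6,.01):
        h=np.maximum(a-t0,0)
        cols=[];y=t.copy()
        if base is None: cols.append(np.ones_like(a))
        else: y=y-base
        if sl is None: cols.append(h)
        else: y=y-sl*h
        if cols:
            A=np.stack(cols,1);c=np.linalg.lstsq(A,y,rcond=None)[0];r=y-A@c
        else: c=[];r=y
        s=(r**2).sum()
        if best is None or s<best[0]: best=(s,t0,c)
    return best
for sl,b in [(.22,None),(.22,.35),(None,None),(None,.35)]:
    s,t0,c=go(sl,b);print(sl,b,"touch yaw %.2f rad=%.1f deg"%(t0,np.degrees(t0)),c,"rms %.3f"%np.sqrt(s/len(a)),"firm at yaw %.1f deg"%np.degrees(t0+1))
E
python3 fit.py
```

```text
0.22 None touch yaw 1.59 rad=91.1 deg [0.35998638] rms 0.024 firm at yaw 148.4 deg
0.22 0.35 touch yaw 1.54 rad=88.2 deg [] rms 0.025 firm at yaw 145.5 deg
None None touch yaw 1.62 rad=92.8 deg [0.35944355 0.24179488] rms 0.024 firm at yaw 150.1 deg
None 0.35 touch yaw 1.58 rad=90.5 deg [0.24131847] rms 0.025 firm at yaw 147.8 deg
```

Call:
arm_command(plan=[[[0, 0, 0], [0, 2, 0]], [[0, 0, 0], [0, 4, 0]]])

```text
clock: 21.8
position: [0.6685, 0.038, 0.0912]
ee_rot: [-0.726, 1.765, -1.765]
force: [-4.1, -3.9, 1.0]
width: 0.083
```

```bash
python3 st.py
```

```text
21.8 [0.6685 0.038  0.0912] yaw -135.41 j [-0.636  0.802  0.846  1.659 -0.689  1.007 -0.347] F [-4.1  -3.9   1.04] T [-1.081  0.992  0.545] e7 0.061 w 0.083
```

Call:
arm_command(plan=[[[0, 0, 0], [0, 2, 0]], [[0, 0, 0], [0, 4, 0]]])

```text
clock: 22.0
position: [0.6684, 0.0381, 0.0912]
ee_rot: [-0.672, 1.811, -1.811]
force: [-4.9, -3.9, 2.3]
width: 0.084
```

```bash
python3 st.py
```

```text
22.0 [0.6684 0.0381 0.0912] yaw -139.41 j [-0.644  0.809  0.863  1.659 -0.703  1.014 -0.405] F [-4.91 -3.91  2.35] T [-1.059  1.027  0.557] e7 0.05 w 0.084
```

Call:
arm_command(plan=[[[0, 0, 0], [0, 2, 0]], [[0, 0, 0], [0, 4, 0]]])

```text
clock: 22.2
position: [0.6683, 0.0382, 0.0912]
ee_rot: [-0.616, 1.856, -1.855]
force: [-5.0, -4.7, 1.8]
width: 0.082
```

```bash
python3 st.py
```

```text
22.2 [0.6683 0.0382 0.0912] yaw -143.41 j [-0.652  0.816  0.881  1.66  -0.718  1.022 -0.463] F [-5.05 -4.69  1.84] T [-0.971  1.169  0.573] e7 0.04 w 0.082
```

```bash
python3 fit.py "[(135.41,.545),(139.41,.557),(143.41,.573)]"
```

```text
0.22 None touch yaw 1.57 rad=90.0 deg [0.35969969] rms 0.023 firm at yaw 147.3 deg
0.22 0.35 touch yaw 1.52 rad=87.1 deg [] rms 0.024 firm at yaw 144.4 deg
None None touch yaw 1.62 rad=92.8 deg [0.35934366 0.24355191] rms 0.022 firm at yaw 150.1 deg
None 0.35 touch yaw 1.59 rad=91.1 deg [0.24658489] rms 0.023 firm at yaw 148.4 deg
```

Call:
arm_command(plan=[[[0, 0, 0], [0, 2, 0]], [[0, 0, 0], [0, 4, 0]]])

```text
clock: 22.4
position: [0.6683, 0.0383, 0.0912]
ee_rot: [-0.558, 1.9, -1.899]
force: [-5.1, -4.1, 2.0]
width: 0.085
```

```bash
python3 st.py
```

```text
22.4 [0.6683 0.0383 0.0912] yaw -147.4 j [-0.66   0.824  0.898  1.661 -0.732  1.03  -0.521] F [-5.12 -4.11  1.99] T [-0.968  1.167  0.591] e7 0.029 w 0.085
```

Call:
arm_command(plan=[[[0, 0, 0], [0, 0, 0]], [[0, 0, 0], [0, 0, 0]], [[0, 0, 0], [0, 0, 0]], [[0, 0, 0], [0, 0, 0]]], fingers=0.45)

```text
clock: 22.8
position: [0.6697, 0.039, 0.0917]
ee_rot: [-0.557, 1.897, -1.897]
force: [0.6, -0.4, 1.1]
width: 0.274
```

```bash
python3 st.py
```

```text
22.8 [0.6697 0.039  0.0917] yaw -147.25 j [-0.66   0.823  0.897  1.659 -0.733  1.029 -0.519] F [ 0.56 -0.41  1.06] T [-0.067  0.165 -0.012] e7 -0.001 w 0.274
```

Call:
arm_command(plan=[[[0, -0.03, 0], [0, 0, 0]], [[0, -0.07, 0], [0, 0, 0]], [[0, -0.115, 0], [0, 0, 0]], [[0.03, -0.16, 0], [0, 0, 0]], [[0.06, -0.16, 0], [0, 0, 0]]])

```text
clock: 23.3
position: [0.6214, 0.005, 0.2568]
ee_rot: [-0.549, 1.891, -1.896]
force: [0.3, -0.6, -0.5]
width: 0.275
```

Call:
arm_command(plan=[[[0, 0, 0], [0, 0, 0]], [[0, 0, 0], [0, 0, 0]]])

```text
clock: 23.5
position: [0.6188, 0.0062, 0.2521]
ee_rot: [-0.555, 1.899, -1.896]
force: [0.3, 0.9, 0.1]
width: 0.271
```

```bash
python3 st.py; python3 look.py w6; python3 - <<'E'
from h import *
a,Ca,Ka,_=grab("scene"); b,Cb,Kb,_=grab("top")
cv2.imwrite("pics/sc4.png",cv2.resize(a["color"][150:290,210:350,::-1],None,fx=4,fy=4,interpolation=cv2.INTER_CUBIC))
E
```

```text
23.5 [0.6188 0.0062 0.2521] yaw -147.32 j [-0.747  0.594  1.057  1.639 -0.545  1.233 -0.577] F [0.25 0.93 0.06] T [-0.023  0.086  0.011] e7 0.057 w 0.271
23.5 [0.6188 0.0062 0.2521] [-0.747  0.594  1.057  1.639 -0.545  1.233 -0.577] [0.25 0.93 0.06] [-0.023  0.086  0.011]
plate_lug [([212.3, 201.3], 0.82), ([38.3, 185.4], 0.8)]
wing_grip [([256.1, 130.0], 0.88)]
holder []
```

View pics/w6.png

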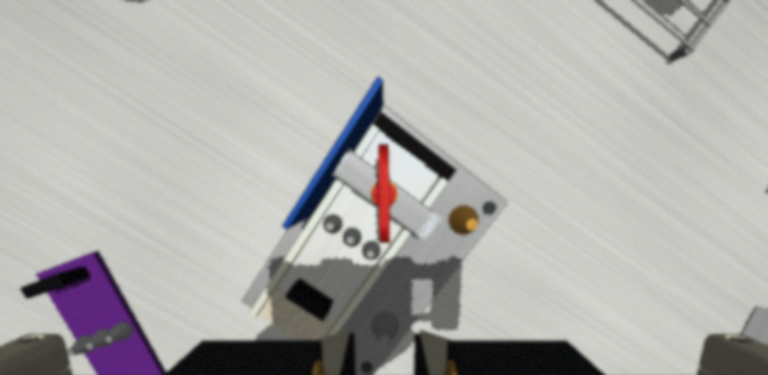

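View pics/sc4.png

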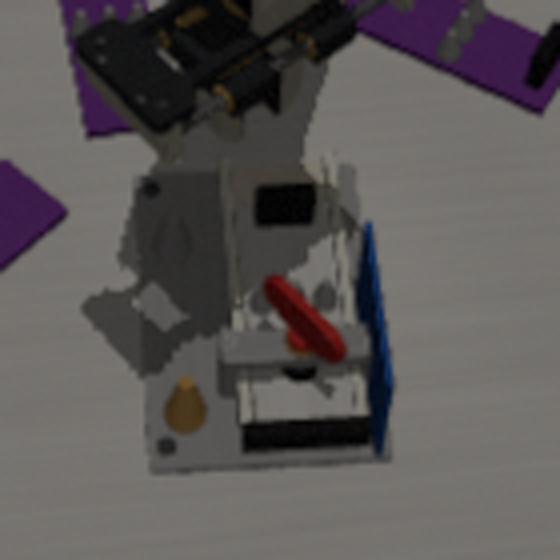

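```bash
python3 - <<'E'
from h import *
a=np.load("w6.npz")
A=lambda p,z:atz(ray(a["C"],a["K"],p),z)[:2].round(4)
print("lug net",A((212.3,201.3),.04),"lug top corners ctr (310,298)/1.5",A((206.7,198.7),.058))
im=a["im"]
cv2.imwrite("pics/w6z.png",cv2.resize(im[60:220,170:330,::-1],None,fx=3.7,fy=3.7,interpolation=cv2.INTER_CUBIC))
w4=np.load("w4.npz")
x,e=tri([ray(a["C"],a["K"],(212.3,201.3)),ray(w4["C"],w4["K"],(259.3,94.9))]);print(x.round(4),e)
E
```

```text
lug net [0.5555 0.0364] lug top corners ctr (310,298)/1.5 [0.5611 0.0448]
[0.5547 0.0431 0.0405] [np.float64(6.7), np.float64(6.7)]
```

View pics/w6z.png

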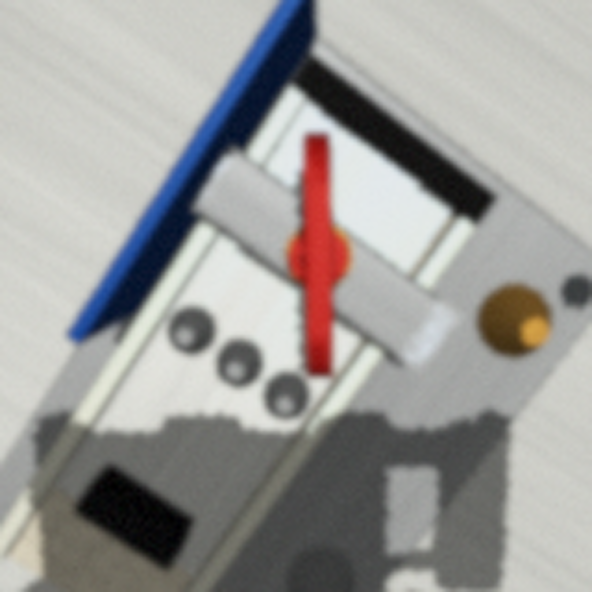

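```bash
python3 - <<'E'
from cell import sign_off, observe
print(observe()["clock"]); print(sign_off())
E
```

```text
23.8
the job is handed in; nothing more can be done
None
```

The nozzle plate is home against the rubber stop and clamped firmly. The gripper has let go, and I handed the job in at 23.8 s.

**Plate:** I pushed the lug with the closed fingers until the plate stopped at the same spot on two separate pushes. The highest push force I read was about 10 N. Before clamping, I measured the lug centre at x ≈ 0.555 m, against 0.5547 m expected at home.

**Screw:** I turned it about 134° clockwise in one grip. Turning torque was about 0.36 N m at first and 0.59 N m at the end. First touch fits at about 1.0 rad before where I stopped, which puts the clamping near 35 N by the spring figures given.

**Last checks:**
- **Release:** the force reading was near zero after the gripper opened, and the wings stayed where I left them.
- **Plate:** no gap shows between the plate and the stop.
- **Guard and spare nozzles:** the guard looks untouched and the brass nozzle is in place. The steel one was partly in the arm's shadow in the last pictures. I did not check the other bystanders again at the end.

**What disagreed:**
- **Torque readings:** they scattered by about 0.02 N m. The different fits put the firm angle between 144° and 150° of tool yaw, and I stopped at 147°.
- **Lug after clamping:** the network's lug point from the last wrist picture was about 9 mm off sideways. Along the slide it agreed (0.5555 m), and I trusted the picture for the sideways position.

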